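# Set the fine-focus limit collar with the inner knob

## Task

On the microscope's focus handset, turn the small fine-focus knob on top clockwise (seen from above) until it picks up the thin limit collar beneath it and carries the collar fully home, its black tick in line with the white line on the coarse ring; then let go. The large coarse ring must not turn with it: once the collar is home, pushing on drags the ring, so work gently and stop as soon as you feel it. Leave the other things on the bench where they are.

Things in the scene. Friction and masses are not known exactly. Their poses are not given: they have to be found in the camera images.
- handset: the focus handset: a white flat case 160 x 110 mm, top face 40 mm above the bench, fixed to the bench. Origin at the bench surface right below the common upright axis of the two knobs; the case runs from x = -60 to +100 mm and y = -55 to +55 mm in its frame. Yaw varies
- coarse_ring: coarse-focus ring: black ribbed disc, diameter 72 mm, sides from 42 to 66 mm above the bench, on the upright axis; origin on the axis at its underside; its frame turns with it. It turns on the handset against a dry friction of about 0.28 N m and has to stay where it is (a turn of 2.5 degrees is too much)
- coarse_mark (a point): point on the top rim of the coarse ring, 36 mm from the axis, at the outer end of a short white line; it turns with the ring
- fine_top (a point): centre of the top face of the fine-focus knob, 100 mm above the bench, on the axis. Round aluminium cylinder, diameter 34 mm, sides upright from 68 to 100 mm above the bench, to be pinched from above across any diameter. Pinch under 30 N per finger: the drive is delicate; too light a pinch slips (its surface may be slick or not). x lies along the thin black line on its top and turns with the knob; z is up
- fine_knob: the fine-focus knob; origin on the axis at its underside, turns with it. Moment to turn: 0.08 N m free; 0.22 N m from where it picks up the collar, unseen, 0.35 to 0.85 rad clockwise of the start; a steep rise at home; the ring breaks loose at 0.28 N m. Standing still between small steps only 0.02 to 0.17 N m remain until the collar is home
- limit_collar (a joint): turn of the limit collar in the coarse ring, rad, growing clockwise seen from above; 0.25 is fully home (hard end). A thin steel disc, diameter 49 mm, from 66 to 68 mm above the bench between ring and fine knob, black tick on its rim. Held by dry friction of about 0.22 N m; starts 0.13 to 0.25 rad short of home. Turned by the fine knob's hidden dog, not by the fingers
- slide_box: closed blue microscope-slide box lying flat, 85 x 35 x 30 mm; bystander, origin under its centre
- oil_bottle: small upright dropper bottle with black cap, diameter 32 mm, 60 mm tall; bystander, origin under its centre
- dish: closed clear petri dish, diameter 60 mm, 14 mm tall; bystander, origin under its centre
Not all that is in view belongs to the job. Leave any blue look-alike of the handset alone.

How it is judged (in metres and radians):
At the end, for the whole second after the job is handed in: the limit collar stands home (within 0.03 rad of its end at 0.25 rad), the coarse ring's mark is within 1.6 mm (2.5 degrees) of where it began, and the fine knob is at rest and released (value of joint limit_collar above 0.22 rad and distance of coarse_mark from where it was at the start of the episode below 0.0016 m and angular speed of fine_knob below 0.05 rad/s and contact force between the fingers and coarse_ring below 0.2 N); the robot touches nothing.
It fails at once if the coarse ring is turned: its mark moves more than 1.6 mm (2.5 degrees) (distance of coarse_mark from where it was at the start of the episode above 0.0016 m).
It fails at once if the knobs are squeezed or pushed hard (contact forces of the fingers on them over 70 N in sum) (contact force between the fingers and coarse_ring above 70 N).
It fails at once if the slide box is moved more than 15 mm (distance of slide_box from where it was at the start of the episode above 0.015 m).
It fails at once if the oil bottle is moved more than 15 mm (distance of oil_bottle from where it was at the start of the episode above 0.015 m).
It fails at once if the dish is moved more than 15 mm (distance of dish from where it was at the start of the episode above 0.015 m).
It also fails if it takes over 61 s, if anything falls off the work surface, if the arm or the gripper's body presses on something with over 40 N, if the wrist force passes 120 N, or if a joint passes its speed limit or range.

## Robot

A 6-joint arm with a two-finger parallel gripper is mounted at the origin on the work surface. World frame = base frame: x ahead of the robot, y to its left, z up, the work surface at z = 0. Lengths are in mm, angles in rad, forces in N, time in s.
With the tool pointing down it reaches from about 200 to 875 mm from the base axis. Payload 3.4 kg.
Tool frame: the origin (TCP) lies at the very end of the fingers, on their centre line; the grasp point (between the pads) lies 19 mm behind it; z points along the fingers, y is the direction in which the jaws open and shut (so a half turn about z gives the same grasp; the last joint's range is limited). The gripper opens to 94 mm and grips with 3 to 60 N. Pads are 16 mm wide; open, the fingers measure 119 mm over their backs; the gripper's body (75 mm by 177 mm) begins 78 mm behind the grasp point.
Start: joints at [-0.121, 0.276, 1.505, -0, 1.361, -0.121], TCP at [575.035, -0.01, 205.493] pointing down, gripper open.
Joint ranges: [-2.89, 2.89], [-0.75, 2.08], [0.22, 2.7], [-1.18, 4.32], [0.11, 2.71], [-2.7, 2.7]. Speed limits (rad/s): [2.57, 2.57, 3.14, 3.14, 3.14, 3.14].

## Interface

Orientations are given as a unit quaternion [x, y, z, w].
In Python, from workcell import manip gives the robot as it stands.
- The arm moves only by the tool move_arm, never from a script. Its argument "commands" is a list of rows, each a list of 5 numbers: the gripper command: -1 is shut, 1 is fully open, values between are in proportion, then the shift along the tool's x, y, z in cm, then the turn about the tool's z in units of 6 degrees (1.0 is 6 degrees). A call has 1 to 10 rows; each row shifts and turns the pose as measured when the row begins, along the tool's axes as they then stand; what a row does not reach is not made up. A row lasts 1/10 s, in which the tool goes at most 50 mm and 8.59 degrees, less where a joint would pass 70% of its speed; a pose out of reach is approached as far as the arm can. A call with a gripper value outside its range is refused whole. The fingers move at their own pace and stop on an object; the grip force is fixed at half the most. Time passes only in rows, so rows that do not move let the fingers close. It gives the time, the measured TCP pose, the force and the opening at its end, in the units of the state.
- manip.get_state(): the state, without advancing time (a new reading comes with each control period).
- manip.get_image(name): name is "scene" or "side" or "wrist"; returns a dict with "img" (420x560x3 uint8, red, green, blue), "camera_matrix" (3x3 intrinsics, pixels), "R" (3x3) and "t" (3): a world point X has camera coordinates R X + t; the wrist camera has in their place "mount" (4x4, takes a point from camera to tool coordinates, whose origin is the TCP and whose axes are the flange's). Camera axes: x right, y down, z forward; pixel columns grow to the right and rows downward; lengths in mm; the calibration is good to about 2 mm. The wrist camera is an equidistant fisheye: a pixel r from the principal point sees the ray r / f radians off the axis. A picture is of the moment at which its call begins: read the wrist's pose just before it. There is no depth.
- manip.finish_job(): hands the job in, once; it reports no verdict.
The state is a dict: "time_s": time; "q": joint angles; "dq": joint speeds; "joint_efforts": joint torques, N m; "eef_pos": TCP position; "ee_rot": TCP orientation; "force": force on the tool from outside, world axes, zero at the start; "ft_torque": the same for the moment, N m; "width": opening from 0.0 (shut) to 1.0 (fully open).
Only numpy, scipy, OpenCV 4.12 (cv2) and the standard library are available. Lean on these libraries where they do the work, as an engineer would, in place of code of your own. Each camera call takes 0.05 s, during which the arm holds its last target. There are 200 camera calls.

## Working session

There is one attempt and no reset: what is moved stays moved. The work goes in short steps, Python scripts to look and compute and a tool call to move; the robot and the scene stay as the last step left them, time stands still between calls to the robot, and variables do not carry over. Pictures are saved under pics/ and viewed, about 8 in all and at most 12, crops included, and the job is handed in when it is done.

Besides the shell and the picture viewer there is one more tool, called after ">>>" as name(argument=value, ...) on one line, values as JSON. move_arm: Moves the arm, as the interface text tells. Its arguments: {"type":"object","properties":{"commands":{"type":"array"}},"required":["commands"]}

```bash
mkdir -p pics; cat > h.py <<'E'
from workcell import manip
import numpy as np, cv2
from scipy.spatial.transform import Rotation as Ro
def grab(n):
    s=manip.get_state(); d=manip.get_image(n); d={k:np.array(v) for k,v in d.items()}; d['s']=s; return d
def save(im,f): cv2.imwrite('pics/'+f,cv2.cvtColor(im,cv2.COLOR_RGB2BGR))
def plane(d,uv,z):
    K,R,t=d['camera_matrix'],d['R'],d['t']
    c=-R.T@t; r=R.T@np.linalg.solve(K,[uv[0],uv[1],1]); return c+r*(z-c[2])/r[2]
def wplane(d,uv,z):
    K=d['camera_matrix'];x=(uv[0]-K[0,2])/K[0,0];y=(uv[1]-K[1,2])/K[1,1];th=np.hypot(x,y)
    r=np.array([x/th*np.sin(th),y/th*np.sin(th),np.cos(th)]) if th>1e-9 else np.array([0,0,1.])
    M=d['mount'];R=Ro.from_quat(d['s']['ee_rot']).as_matrix();p=np.array(d['s']['eef_pos'])
    c=p+R@M[:3,3];r=R@M[:3,:3]@r; return c+r*(z-c[2])/r[2]
E
python3 - <<'E'
from h import *
a=grab('scene');b=grab('side');c=grab('wrist')
save(a['img'],'a.png');save(b['img'],'b.png');save(c['img'],'c.png')
for d in (a,b): print(-d['R'].T@d['t'])
print(c['mount'],c['camera_matrix'],manip.get_state())
E
```

```text
[ 966.08928797 -382.59719722  663.15610535]
[414.06237078 544.08554986 507.86938475]
[[-2.22327474e-04 -9.68988770e-01 -2.47104663e-01  7.10501930e+01]
 [ 9.99999101e-01  1.11266527e-04 -1.33604638e-03 -1.04657982e+00]
 [ 1.32210841e-03 -2.47104738e-01  9.68987874e-01 -1.79577004e+02]
 [ 0.00000000e+00  0.00000000e+00  0.00000000e+00  1.00000000e+00]] [[325.1922621    0.         272.15868587]
 [  0.         325.1922621  202.442173  ]
 [  0.           0.           1.        ]] {'time_s': 0.15, 'q': array([-1.20983343e-01,  2.76424892e-01,  1.50581373e+00, -9.83478254e-06,
        1.36072545e+00, -1.20963238e-01]), 'dq': array([-0.00183539, -0.00202797, -0.003369  , -0.00030017, -0.00289155,
       -0.00046943]), 'joint_efforts': array([ 2.15351523e-03, -4.04925048e+01, -2.37432325e+01,  7.02095032e-02,
        3.15094914e-02, -7.84152348e-05]), 'eef_pos': array([5.74572971e+02, 5.23236443e-02, 2.04829027e+02]), 'ee_rot': array([ 7.07112996e-01,  7.07100234e-01, -4.26596468e-04, -5.36871896e-04]), 'force': array([0.34477224, 0.51200168, 0.79478945]), 'ft_torque': array([-0.0146192 , -0.0050366 ,  0.04985037]), 'width': 1.0013746567883626}
```

View pics/a.png

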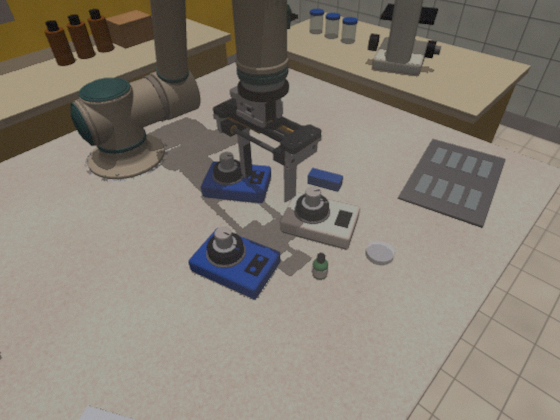

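View pics/c.png

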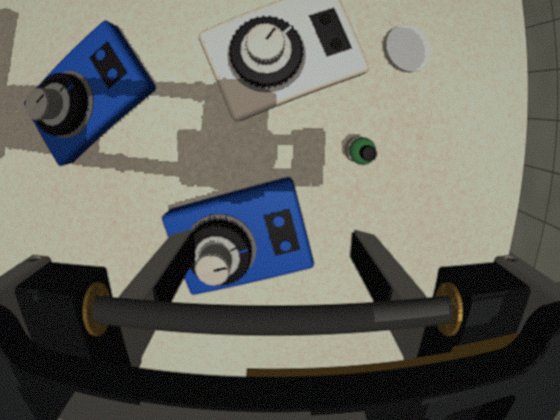

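The scene view has three handset candidates by their knob tops: white at (313,195), blue at (226,160) and blue at (223,240). In the wrist view these are white (266,43), blue (40,103) and blue (213,262). By the description I choose the white one. Next I'll measure its knob from two views.

```bash
python3 - <<'E'
from h import *
a=grab('scene');c=grab('wrist')
print('wrist',wplane(c,(266,43),100),'scene',plane(a,(314,190),100))
for n,uv,z in (('bottle cap',(368,153),60),('dish',(405,48),14)): print(n,wplane(c,uv,z))
print('box',plane(a,(325,178),30))
# case corners at z=40
hsv=cv2.cvtColor(c['img'],cv2.COLOR_RGB2HSV)
for uv in ((200,37),(238,119),(367,72)): print('corner',wplane(c,uv,40))
im=cv2.resize(a['img'][150:260,250:410],None,fx=5,fy=5,interpolation=2);save(im,'d.png')
E
```

```text
wrist [567.86855287 140.94512898 100.        ] scene [567.26362105 145.93273264 100.        ]
bottle cap [671.55128239  40.79737662  60.        ]
dish [731.17404695 166.44059443  14.        ]
box [508.72669297 266.40742512  30.        ]
corner [496.03480821 165.47382743  40.        ]
corner [537.11131287  73.81722615  40.        ]
corner [674.77119715 127.64686641  40.        ]
```

View pics/d.png

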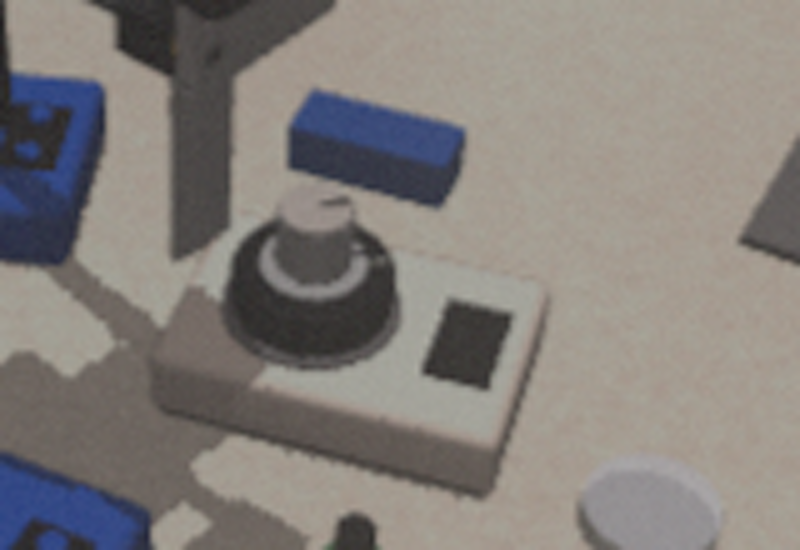

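The crop confirms the white handset: knob top at crop (316,207), white line and tick at about (370,255), and the blue slide box behind it. Now I'll move above it.

>>> move_arm(commands=[[1,4,-0.2,0,0],[1,4,-0.2,0,0],[1,4,-0.2,0,0],[1,2.5,-0.1,0,0],[1,0,0,0,0],[1,0,0,0,0]])

```text
time_s: 0.85
eef_pos: [568.0, 148.2, 203.6]
ee_rot: [0.708, 0.706, -0.001, -0.0]
force: [1.1, 0.0, -0.1]
width: 1.001
```

```bash
python3 - <<'E'
from h import *
c=grab('wrist');save(c['img'],'e.png');np.save('e.npy',c['img']);print(c['s'])
im=cv2.resize(c['img'][190:350,180:380],None,fx=4,fy=4,interpolation=2);save(im,'e2.png')
E
```

```text
{'time_s': 0.85, 'q': array([ 1.37315565e-01,  2.96250872e-01,  1.48013945e+00, -9.93980111e-04,
        1.36725023e+00,  1.40667164e-01]), 'dq': array([ 0.01699144,  0.00211319, -0.00033756,  0.0115176 ,  0.0004039 ,
        0.00363512]), 'joint_efforts': array([ 6.84431344e-01, -4.17071557e+01, -2.38477653e+01,  1.65652181e-01,
        1.22333772e-02,  1.61709281e-02]), 'eef_pos': array([567.99916118, 148.16494771, 203.63985542]), 'ee_rot': array([ 7.08219027e-01,  7.05991873e-01, -1.11047302e-03, -2.28292651e-04]), 'force': array([ 1.11449124,  0.03332403, -0.07860488]), 'ft_torque': array([-0.03901591, -0.01191787,  0.03971808]), 'width': 1.0007189824825924}
```

View pics/e2.png

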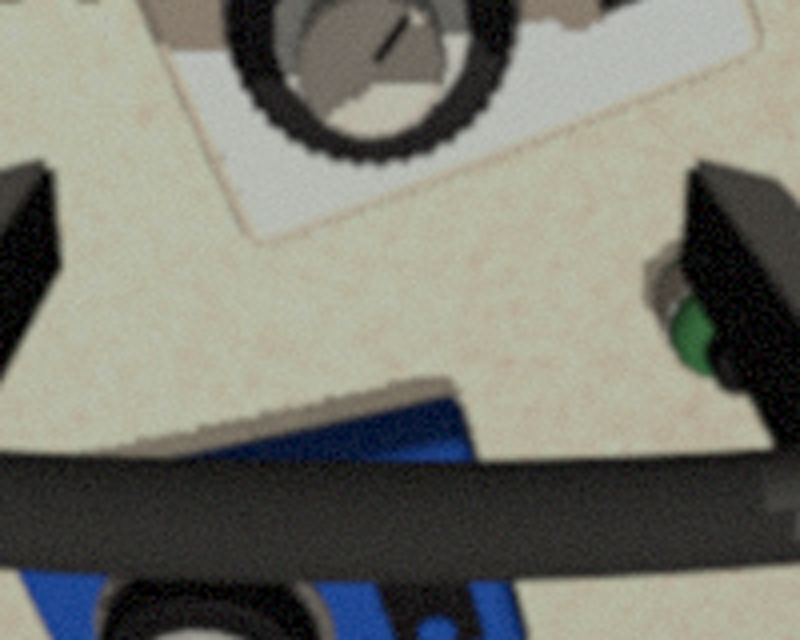

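The crop shows the knob top near crop (372,66), i.e. image (273,206), partly shadowed. I'll re-crop around it for an exact centre.

```bash
python3 - <<'E'
from h import *
im=np.load('e.npy');im=cv2.resize(im[150:240,213:333],None,fx=6.6667,fy=6.6667,interpolation=2);save(im,'e3.png')
E
```

```text
(no output)
```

View pics/e3.png

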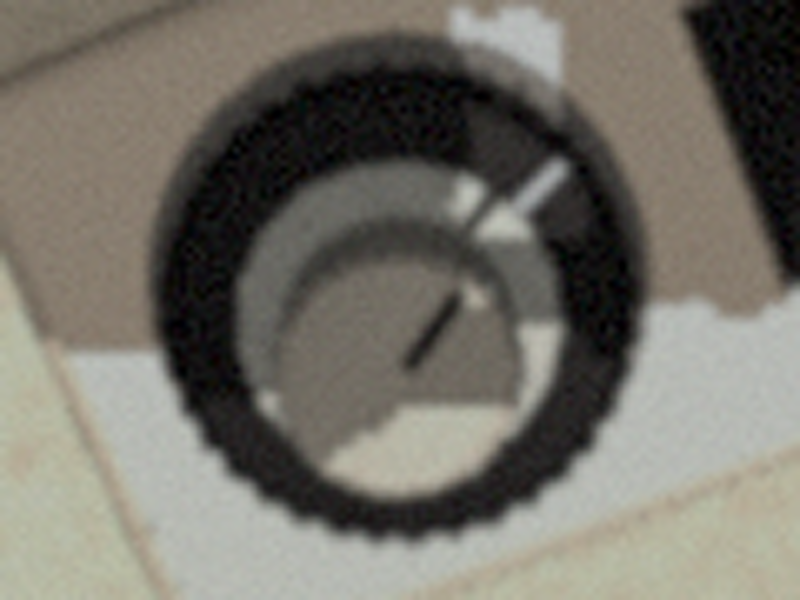

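The knob top circle is centred at crop (398,375). The black tick runs (468,230) to (492,205) and the white line (515,213) to (565,165). Converting these.

```bash
python3 - <<'E'
from h import *
c=grab('wrist')
f=lambda u,v,z: wplane(c,(213+u/6.6667,150+v/6.6667),z)
o=f(398,375,100);print('top',o)
for e in ((275,375),(520,375),(398,495)): print(np.linalg.norm(f(*e,100)-o))
for n,p,z in (('line out',(565,165),66),('line in',(515,213),66),('tick out',(492,205),68),('tick in',(470,230),68),('knob line',(465,293),100)):
    w=f(*p,z);d=w-o;print(n,w[:2],np.hypot(d[0],d[1]),np.arctan2(d[1],d[0]))
print('collar ctr',(f(237,310,68)+f(562,310,68))/2, c['s']['ft_torque'])
E
```

```text
top [566.875154   143.23919819 100.        ]
16.65274026384688
16.5138904749003
17.07263236391286
line out [591.69141003 166.28298316] 33.865359728184 0.7483806149435251
line in [584.3048107  159.02955825] 23.51868201436438 0.7360915063066304
tick out [580.7851137  160.61837165] 22.26033802714921 0.8958231294807627
tick in [577.54192544 156.85491197] 17.296464223708682 0.9062495435177754
knob line [575.89514213 154.58232605] 14.49229918165916 0.8989927008582994
collar ctr [567.0505961  144.71686339  68.        ] [-0.01837185  0.06198375 -0.01331218]
```

>>> move_arm(commands=[[1,-0.45,-0.1,3,0],[1,0,0,3,0],[1,0,0,3,0],[1,0,0,1,0],[1,0,0,0,0],[1,0,0,0,0]])

```text
time_s: 1.55
eef_pos: [570.6, 135.4, 103.7]
ee_rot: [0.712, 0.702, 0.001, 0.003]
force: [-0.4, 0.8, 0.3]
width: 1.003
```

```bash
python3 - <<'E'
from h import *
c=grab('wrist');s=c['s'];print(s['eef_pos'],s['ft_torque'],s['ee_rot'])
np.save('f.npy',c['img']);im=cv2.resize(c['img'][130:310,150:390],None,fx=3.3333,fy=3.3333,interpolation=2);save(im,'f.png')
E
```

```text
[570.61063754 135.37616908 103.72689243] [-0.00919177 -0.02608011  0.01151809] [0.71186484 0.70231124 0.00073775 0.00261262]
```

View pics/f.png

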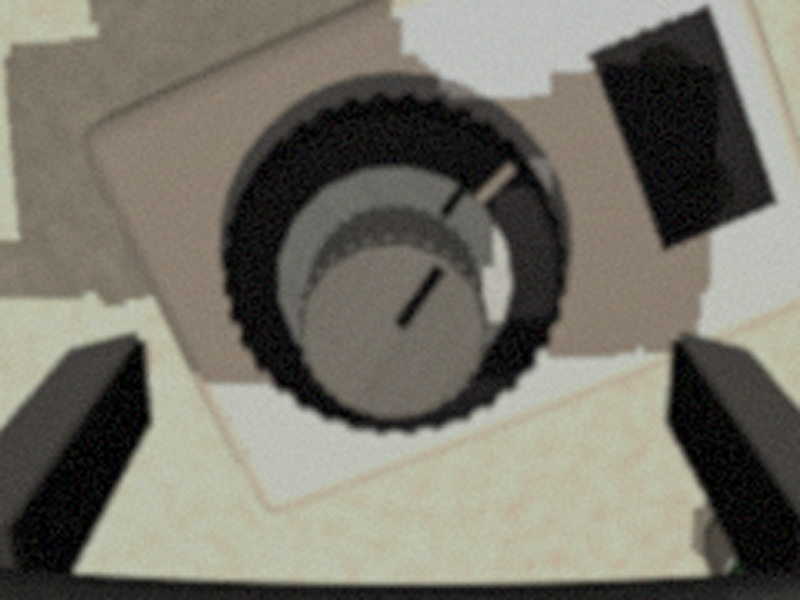

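The picture shows the knob clear and evenly lit: top circle x 303–487, y 243–418 (centre (395,331)), tick (445,213) to (463,188), and white line (478,200) to (515,165). The TCP drifted about 8 mm during the descent.

```bash
python3 - <<'E'
from h import *
c=grab('wrist');p=np.array(c['s']['eef_pos']);R=Ro.from_quat(c['s']['ee_rot']).as_matrix();print(p,R)
f=lambda u,v,z: wplane(c,(150+u/3.3333,130+v/3.3333),z)
o=(f(303,331,100)+f(487,331,100)+f(395,243,100)+f(395,418,100))/4;print('top',o)
print([np.linalg.norm(f(*e,100)-o) for e in ((303,331),(487,331),(395,243),(395,418))])
for n,q,z in (('line out',(515,165),66),('line in',(478,200),66),('tick out',(463,188),68),('tick in',(445,213),68),('knob line',(440,270),100)):
    w=f(*q,z);d=w-o;print(n,w[:2],np.hypot(d[0],d[1]),np.arctan2(d[1],d[0]))
print('collar L/R',f(278,270,68),f(512,270,68))
print('move tool cm',R.T@(np.array([o[0],o[1],p[2]])-p)/10)
E
```

```text
[570.88075535 135.45135168 104.06445366] [[ 0.01333452  0.99989568  0.00555136]
 [ 0.99990767 -0.01331974 -0.00269101]
 [-0.00261679  0.00558673 -0.99998097]]
top [567.52033119 142.95040408 100.        ]
[np.float64(16.51179313809625), np.float64(16.5076500886717), np.float64(16.480185482021273), np.float64(16.81244209258893)]
line out [592.2320432  166.73519535] 34.29846944875982 0.7662873445620345
line in [584.63838248 159.49675749] 23.807761157380664 0.7684175294379189
tick out [581.44522562 162.46802514] 23.975825679294886 0.9510988190953377
tick in [577.75635803 157.30728757] 17.632253088404042 0.9514186169085429
knob line [575.64376713 154.40091194] 14.039385376310412 0.9537635669495113
collar L/R [543.0613076  145.69882206  68.        ] [591.61921494 144.99163154  68.        ]
move tool cm [ 0.74535503 -0.34599591 -0.0038835 ]
```

>>> move_arm(commands=[[1,0.78,-0.34,0,0],[1,0,0,0,0],[1,0,0,0,0]])

```text
time_s: 1.95
eef_pos: [569.5, 144.7, 107.4]
ee_rot: [0.712, 0.702, 0.004, 0.005]
force: [-0.1, -0.2, -0.1]
width: 0.997
```

>>> move_arm(commands=[[1,-0.07,-0.13,1.5,0],[1,-0.07,-0.12,1.5,0],[1,0,0,0,0]])

```text
time_s: 2.25
eef_pos: [568.6, 144.4, 78.9]
ee_rot: [0.711, 0.703, 0.006, 0.006]
force: [0.2, -0.1, -0.1]
width: 1.003
```

>>> move_arm(commands=[[1,-0.1,-0.12,0.3,0],[1,0,0,0,0]])

```text
time_s: 2.45
eef_pos: [568.0, 143.6, 76.7]
ee_rot: [0.711, 0.703, 0.006, 0.007]
force: [0.4, -0.2, -0.4]
width: 0.999
```

>>> move_arm(commands=[[0.2,0,-0.05,0,0],[-0.1,0,0,0,0],[-0.15,0,0,0,0],[-0.2,0,0,0,0],[-0.2,0,0,0,0],[-0.2,0,0,0,0]])

```text
time_s: 3.05
eef_pos: [569.0, 143.9, 78.8]
ee_rot: [0.711, 0.703, 0.008, 0.008]
force: [-0.4, -0.5, 0.2]
width: 0.53
```

```bash
python3 - <<'E'
from h import *
s=manip.get_state();print(s['eef_pos'],s['force'],s['ft_torque'],s['width'],s['width']*94)
E
```

```text
[568.98358082 143.8756061   78.80455744] [-0.41191389 -0.45666023  0.16181538] [ 0.04969101  0.00296029 -0.03948589] 0.5295754888921509 49.78009595586219
```

>>> move_arm(commands=[[-0.2,0,-0.14,0.3,0],[-0.2,0,0,0.05,0],[-0.2,0,-0.02,0.05,0],[-0.2,0,0,0.03,0]])

```text
time_s: 3.45
eef_pos: [567.2, 143.8, 73.9]
ee_rot: [0.711, 0.703, 0.008, 0.008]
force: [-1.2, 0.5, -0.5]
width: 0.399
```

>>> move_arm(commands=[[-0.26,0,0,0,0],[-0.32,0,0,0,0],[-0.4,0,0,0,0],[-0.4,0,0,0,0],[-0.4,0,0,0,0]])

```text
time_s: 3.95
eef_pos: [568.0, 143.8, 73.9]
ee_rot: [0.711, 0.703, 0.008, 0.008]
force: [1.4, -0.1, -1.2]
width: 0.36
```

```bash
python3 - <<'E'
from h import *
s=manip.get_state();print(s['eef_pos'],s['force'],s['ft_torque'],s['width'],s['width']*94)
E
```

```text
[568.03436161 143.82619362  73.93197839] [ 1.4138699  -0.07700502 -1.19791758] [0.00239174 0.02823675 0.05277147] 0.3602550180851358 33.863971700002764
```

>>> move_arm(commands=[[-0.4,0,0,0,0.3],[-0.4,0,0,0,0.3],[-0.4,0,0,0,0.3],[-0.4,0,0,0,0.3],[-0.4,0,0,0,0.3],[-0.4,0,0,0,0.3],[-0.4,0,0,0,0]])

```text
time_s: 4.65
eef_pos: [568.1, 143.8, 73.9]
ee_rot: [0.776, 0.631, 0.009, 0.008]
force: [0.6, -0.4, -0.6]
width: 0.35
```

```bash
cat >> h.py <<'E'
def rep(n=6,f=None):
    T=[];F=[];Y=[]
    for i in range(n):
        c=grab('wrist');s=c['s'];T.append(s['ft_torque'][2]);F.append(s['force']);X=Ro.from_quat(s['ee_rot']).as_matrix()[:,0];Y.append(np.arctan2(X[1],X[0]))
    print('t',s['time_s'],'Tz',np.round(T,3),'mean',np.mean(T).round(3),'F',np.mean(F,0).round(2),'yaw',np.mean(Y).round(4),'pos',np.round(s['eef_pos'],1),'w',round(s['width']*94,2),'q6',s['q'][5].round(3),'e6',s['joint_efforts'][5].round(3))
    if f: np.save(f+'.npy',c['img']);save(cv2.resize(c['img'][130:310,150:390],None,fx=3.3333,fy=3.3333,interpolation=2),f+'.png')
E
python3 -c "
from h import *
rep(6,'g')"
```

```text
t 4.9 Tz [-0.016 -0.05   0.    -0.025 -0.006  0.007] mean -0.015 F [ 0.61  0.26 -0.53] yaw 1.366 pos [568.1 143.8  74. ] w 33.45 q6 0.339 e6 -0.0
```

View pics/g.png

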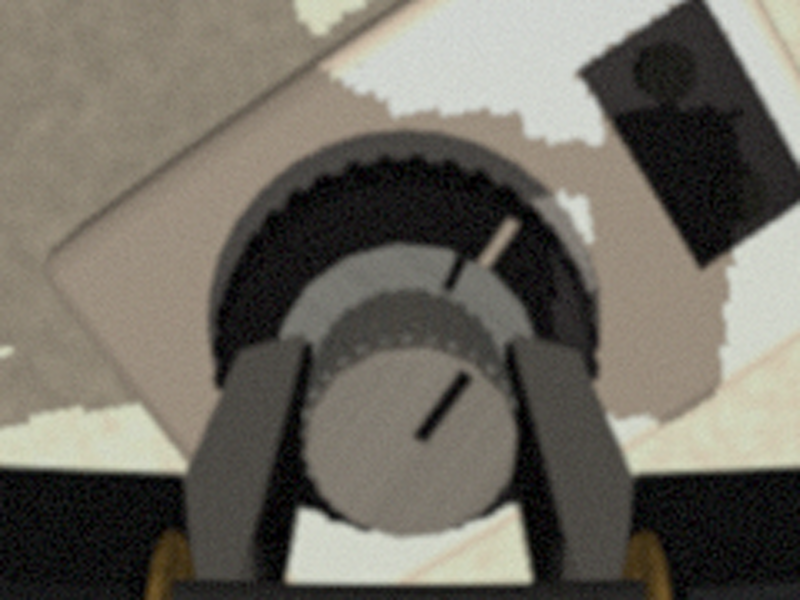

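The picture shows the fingers gripping the knob, whose black line (420,438) to (468,375) has turned with the tool. The collar tick (447,287) to (465,258) and white line (482,263) to (518,220) are still in their starting relation. I'll add an automatic angle readout and turn on.

```bash
cat >> h.py <<'E'
C=np.array([567.5,143.3])
def ang(d,r,z,dark,lo,hi,ctr=C):
    a=np.arange(lo,hi,0.004);P=np.array([[ [ctr[0]+q*np.cos(b),ctr[1]+q*np.sin(b),z] for b in a] for q in r])
    s=d['s'];M=d['mount'];K=d['camera_matrix'];R=Ro.from_quat(s['ee_rot']).as_matrix()
    X=(P-np.array(s['eef_pos']))@R; X=(X-M[:3,3])@M[:3,:3]
    th=np.arctan2(np.hypot(X[...,0],X[...,1]),X[...,2]);n=np.hypot(X[...,0],X[...,1])
    u=K[0,2]+K[0,0]*th*X[...,0]/n;v=K[1,2]+K[1,1]*th*X[...,1]/n
    g=cv2.cvtColor(d['img'],cv2.COLOR_RGB2GRAY).astype(np.float32)
    p=cv2.remap(g,u.astype(np.float32),v.astype(np.float32),cv2.INTER_LINEAR).mean(0)
    p=p-np.median(p);p=-p if dark else p
    i=p.argmax();w=np.clip(p-0.5*p.max(),0,None);w[np.abs(a-a[i])>0.12]=0
    return (w*a).sum()/w.sum(),p.max()
def marks(d):
    yaw=Ro.from_quat(d['s']['ee_rot']).as_matrix()[:2,0];y=np.arctan2(yaw[1],yaw[0])
    L=ang(d,np.arange(26,32),66,False,0.45,1.15);T=ang(d,np.arange(21,24),68,True,0.55,1.25);k=ang(d,np.arange(6,13),100,True,y-2.4,y+0.9)
    print('line %.3f(%.0f) tick %.3f(%.0f) diff %.3f knob %.3f(%.0f) yaw %.4f knob-yaw %.3f'%(*L,*T,T[0]-L[0],*k,y,k[0]-y))
E
sed -i 's/    if f: np.save/    marks(c)\n    if f: np.save/' h.py
python3 -c "
from h import *
rep(2)"
```

```text
t 5.0 Tz [0.033 0.018] mean 0.025 F [ 1.45  0.23 -0.17] yaw 1.3659 pos [568.1 143.8  73.9] w 33.43 q6 0.339 e6 0.002
line 0.780(121) tick 0.970(86) diff 0.191 knob 0.784(103) yaw 1.3659 knob-yaw -0.582
```

>>> move_arm(commands=[[-0.4,0,0,0,0.3],[-0.4,0,0,0,0.3],[-0.4,0,0,0,0.3],[-0.4,0,0,0,0.3],[-0.4,0,0,0,0]])

```text
time_s: 5.55
eef_pos: [568.1, 143.8, 74.0]
ee_rot: [0.815, 0.58, 0.009, 0.007]
force: [-0.1, 0.7, -0.9]
width: 0.358
```

```bash
python3 -c "
from h import *
rep(3)"
```

```text
t 5.65 Tz [-0.053 -0.039 -0.016] mean -0.036 F [ 0.48  0.66 -0.65] yaw 1.2376 pos [568.1 143.8  73.9] w 33.34 q6 0.467 e6 -0.031
line 0.780(122) tick 0.971(83) diff 0.190 knob 0.643(104) yaw 1.2378 knob-yaw -0.595
```

>>> move_arm(commands=[[-0.4,0,0,0,0.3],[-0.4,0,0,0,0.3],[-0.4,0,0,0,0.3],[-0.4,0,0,0,0.3],[-0.4,0,0,0,0]])

```text
time_s: 6.2
eef_pos: [568.2, 143.8, 74.0]
ee_rot: [0.85, 0.527, 0.01, 0.007]
force: [-0.3, -0.4, -0.4]
width: 0.356
```

```bash
python3 -c "
from h import *
rep(3)"
```

```text
t 6.3 Tz [-0.035 -0.012 -0.009] mean -0.019 F [ 0.5  -0.45 -0.2 ] yaw 1.1112 pos [568.2 143.8  74. ] w 33.58 q6 0.594 e6 -0.027
line 0.781(124) tick 0.973(78) diff 0.191 knob 0.500(103) yaw 1.1113 knob-yaw -0.611
```

>>> move_arm(commands=[[-0.4,0,0,0,0.3],[-0.4,0,0,0,0.3],[-0.4,0,0,0,0.3],[-0.4,0,0,0,0.3],[-0.4,0,0,0,0]])

```text
time_s: 6.85
eef_pos: [568.2, 143.7, 74.0]
ee_rot: [0.881, 0.473, 0.01, 0.006]
force: [0.9, 0.3, -0.5]
width: 0.357
```

```bash
python3 -c "
from h import *
rep(3)"
```

```text
t 6.95 Tz [0.096 0.048 0.075] mean 0.073 F [ 1.1   0.4  -0.32] yaw 0.9867 pos [568.2 143.7  74. ] w 33.76 q6 0.719 e6 0.123
line 0.784(119) tick 0.904(77) diff 0.120 knob 0.369(103) yaw 0.9868 knob-yaw -0.617
```

The collar has been picked up, with 0.12 rad left. Smaller steps from here.

>>> move_arm(commands=[[-0.4,0,0,0,0.2],[-0.4,0,0,0,0.2],[-0.4,0,0,0,0.2],[-0.4,0,0,0,0]])

```text
time_s: 7.4
eef_pos: [568.2, 143.7, 74.0]
ee_rot: [0.896, 0.444, 0.01, 0.006]
force: [0.2, -0.1, -0.0]
width: 0.354
```

```bash
python3 -c "
from h import *
rep(4)"
```

```text
t 7.55 Tz [0.144 0.181 0.159 0.148] mean 0.158 F [ 1.03  0.17 -0.13] yaw 0.9205 pos [568.2 143.7  73.9] w 33.44 q6 0.785 e6 0.139
line 0.782(117) tick 0.840(70) diff 0.058 knob 0.292(102) yaw 0.9208 knob-yaw -0.629
```

>>> move_arm(commands=[[-0.4,0,0,0,0.15],[-0.4,0,0,0,0.15],[-0.4,0,0,0,0]])

```text
time_s: 7.9
eef_pos: [568.2, 143.7, 74.0]
ee_rot: [0.903, 0.429, 0.01, 0.006]
force: [0.7, 0.1, -1.3]
width: 0.352
```

```bash
python3 -c "
from h import *
rep(4)"
```

```text
t 8.05 Tz [0.234 0.062 0.174 0.191] mean 0.165 F [ 0.43  0.28 -0.4 ] yaw 0.8873 pos [568.2 143.7  74. ] w 33.34 q6 0.818 e6 0.152
line 0.784(114) tick 0.804(66) diff 0.020 knob 0.259(102) yaw 0.8874 knob-yaw -0.628
```

>>> move_arm(commands=[[-0.4,0,0,0,0.1],[-0.4,0,0,0,0]])

```text
time_s: 8.3
eef_pos: [568.2, 143.7, 74.0]
ee_rot: [0.906, 0.424, 0.01, 0.006]
force: [1.1, 0.2, -0.8]
width: 0.356
```

```bash
python3 -c "
from h import *
rep(6)"
```

```text
t 8.55 Tz [0.159 0.175 0.156 0.139 0.204 0.127] mean 0.16 F [ 1.21  0.47 -0.66] yaw 0.8765 pos [568.2 143.7  74. ] w 33.59 q6 0.829 e6 0.161
line 0.783(112) tick 0.790(63) diff 0.007 knob 0.247(100) yaw 0.8766 knob-yaw -0.630
```

>>> move_arm(commands=[[-0.4,0,0,0,0.1],[-0.4,0,0,0,0]])

```text
time_s: 8.8
eef_pos: [568.2, 143.7, 74.0]
ee_rot: [0.908, 0.419, 0.01, 0.006]
force: [0.9, 0.4, -0.0]
width: 0.357
```

```bash
python3 -c "
from h import *
rep(6,'k')"
```

```text
t 9.05 Tz [0.2   0.235 0.204 0.156 0.216 0.261] mean 0.212 F [ 0.46  0.3  -0.23] yaw 0.8658 pos [568.2 143.7  74. ] w 33.48 q6 0.84 e6 0.224
line 0.780(113) tick 0.783(66) diff 0.002 knob 0.236(100) yaw 0.8659 knob-yaw -0.630
```

View pics/k.png

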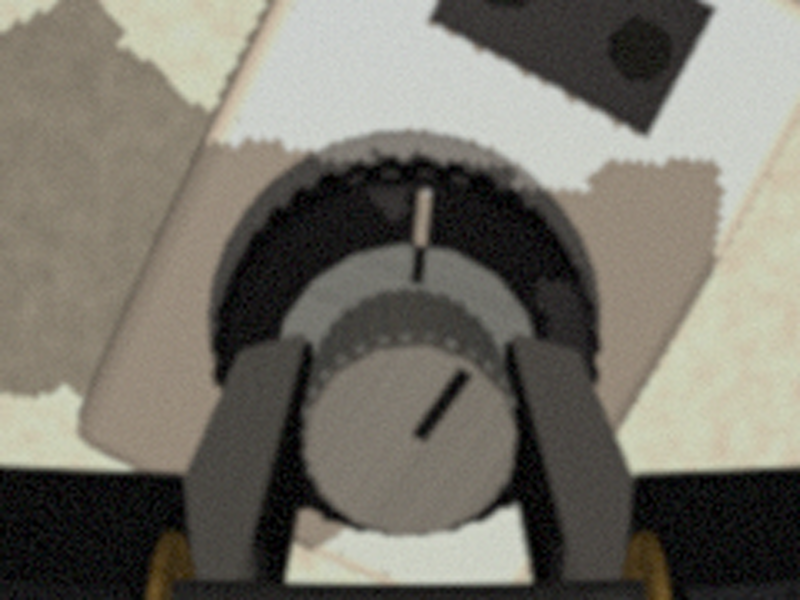

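The tick (418,265) is in line with the white line (423,215). The standing torque has risen to 0.21 N m, above the 0.17 limit before home, and the ring line hasn't moved (0.780). The collar is home, so I'll let go and retreat straight up.

>>> move_arm(commands=[[-0.2,0,0,0,0],[0,0,0,0,0],[0.2,0,0,0,0],[0.3,0,0,0,0],[0.3,0,0,0,0]])

```text
time_s: 9.6
eef_pos: [567.4, 143.6, 73.9]
ee_rot: [0.908, 0.419, 0.01, 0.005]
force: [-0.1, -0.5, -0.3]
width: 0.644
```

>>> move_arm(commands=[[0.3,0,0,-1.5,0],[0.3,0,0,-2,0],[0.3,0,0,-2,0],[0.3,0,0,-0.5,0],[0.3,0,0,0,0],[0.3,0,0,0,0]])

```text
time_s: 10.2
eef_pos: [564.6, 143.5, 134.0]
ee_rot: [0.908, 0.418, 0.008, 0.005]
force: [-0.5, -0.2, -0.0]
width: 0.648
```

```bash
python3 - <<'E'
from h import *
rep(4,'m');a=grab('scene');im=cv2.resize(a['img'][130:290,230:410],None,fx=3.3,fy=3.3,interpolation=2)
w=cv2.imread('pics/m.png');o=cv2.cvtColor(im,cv2.COLOR_RGB2BGR)
h=300;cv2.imwrite('pics/n.png',np.hstack([cv2.resize(w,(400,300)),cv2.resize(o,(338,300))]))
E
```

```text
t 10.35 Tz [ 0.025 -0.003 -0.033 -0.004] mean -0.004 F [-0.36 -0.12  0.24] yaw 0.8633 pos [564.3 143.4 133.5] w 61.13 q6 0.842 e6 0.002
line 0.787(130) tick 0.788(47) diff 0.001 knob 0.278(76) yaw 0.8633 knob-yaw -0.585
```

View pics/n.png

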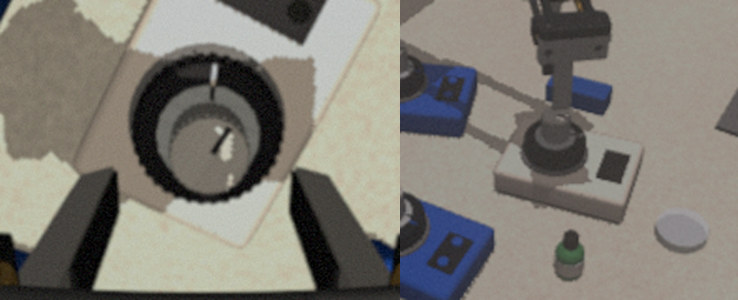

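The picture shows the tick in line with the white line at (213,82), the fingers clear, and the bottle, dish and slide box in place. Handing in.

```bash
python3 -c "
from workcell import manip
print(manip.finish_job())"
```

```text
the job is handed in; nothing more can be done
None
```

I turned the white handset's fine-focus knob about 0.69 rad clockwise. It picked up the collar and carried it home, and I then released the knob, lifted clear and handed the job in at about 10.4 s. No verdict is reported.

- **Collar:** the wrist camera had the tick about 0.19 rad short of home at the start. After release it was 0.001 rad from the white line. The standing torque at the last step was about 0.21 N m, above the 0.17 N m limit before home, so I stopped there.
- **Coarse ring:** its white line read 0.780 rad before the collar moved and 0.780 rad at home. After release it read 0.787 rad from a different arm pose. I take the 0.007 rad difference as viewing error, and it is well inside the 0.044 rad allowed either way.
- **Grip and contact:** the finger force on the knob isn't in the state, so I could not check the 30 N pinch limit directly. At the end the force and torque readings were near zero and the fingers were clear.
- **Bystanders:** the slide box, bottle and dish looked undisturbed in the last scene view. I checked that by eye and did not re-measure them.

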